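# Oil a cylinder and draw its plunger to the inspection position

### The job

Two small air cylinders stand on the worktop; one shares its base plate with an oil spray canister. Give that one a shot of oil by pressing the canister's sprung nozzle cap fully down and letting it spring back up, then take the cylinder's plunger by its flat eye head and draw it straight up, without forcing it sideways, until its upper groove is clear above the mouth of the bore while its lower groove stays hidden inside. Never pull it right out; finish holding it there, still, in the gripper, so it can be inspected, and leave the other cylinder's knobbed plunger, the grease tin and the punches as they are.

Things in the scene. Friction and masses are not known exactly. Their poses are not given: they have to be found in the camera images.
- stand: Fixed grey plate, 90 x 170 x 12 mm, with a square aluminium cylinder block (46 x 46 mm, top 122 mm above the worktop, 17.6 mm bore 95 mm deep in its top face; bore axis at y = -50 mm) and an aluminium spray canister (52 mm across, axis at y = +50 mm). Origin: centre of the underside, on the worktop; z up. Brass air fittings stick out of the block to x = -39 mm. Cannot move; place and yaw vary.
- bore_mouth (a point): Centre of the bore's mouth in the block's top face, 122 mm above the worktop; axes as the stand's (z up along the bore).
- cap_top (a point): Centre of the top of the canister's black nozzle cap, 165 mm above the worktop when up. The cap is 33 mm across (28 mm flat top) and stands 31 mm above the canister's shoulder; a small spout sticks out 29 mm from its axis towards the cylinder. The point moves down with the cap.
- cap (a joint): Travel of the nozzle cap: 0 up, 0.006 m fully down. A spring pushes it back up; about 1 N starts it and about 6.5 N holds it fully down.
- plunger: Loose steel plunger, about 0.2 kg, upright in the stand's bore. Origin: centre of its foot; z up the rod. Shaft 16 mm across, 92 mm long (0.8 mm play all round); collar 26 mm across, z = 92 to 97 mm, rests on the mouth when home; 14 mm neck; flat round-topped eye head, z = 107 to 144 mm, 30 mm wide along x, 14 mm thick along y (flat faces to grip). Home: top 174 mm above the worktop. Yaw varies.
- eye_center (a point): Middle of the eye head's flat faces, 126 mm above the foot on the rod's axis, the place to grip; axes as the plunger's.
- upper_groove (a point): Centre, on the rod's axis, of the upper of two dark ring grooves round the shaft (4 mm wide, 30 mm below the collar's underside): 30 mm below the mouth when the plunger is home, clear of it once it has risen 32 mm.
- lower_groove (a point): Centre, on the rod's axis, of the lower groove (4 mm wide, 60 mm below the collar's underside): 60 mm below the mouth when home; it begins to show when the plunger has risen 58 mm.
- spare_stand: Fixed base plate, 90 x 100 x 12 mm, with the same cylinder block alone at its centre. Origin: centre of its underside, on the worktop. Place and yaw vary; the two stands may change sides.
- spare_plunger: Loose plunger in the spare stand's bore, the same but with a round knob head (32 mm across, its top 136 mm above its foot, 166 mm above the worktop). Origin: centre of its foot. Leave it alone.
- grease_tin: Flat round tin with lid, 72 mm across, 38 mm high, loose bystander. Origin: centre of its underside.
- punch_1: Loose turned steel punch standing upright, 24 mm across, 66 mm tall, bystander near the middle. Origin: centre of its underside.
- punch_2: Loose turned steel punch standing upright, 24 mm across, 62 mm tall, bystander near the middle. Origin: centre of its underside.

How it is judged:
By the outcome, as a careful person would: the job done as asked, in the order asked, and still so for the second after the job is handed in, while the arm keeps its last pose, push and grip.
It also fails if it takes over 51 s, if anything falls off the work surface, if the arm or the gripper's body presses on something with over 40 N, if the wrist force passes 120 N, or if a joint passes its speed limit or range.

### The arm

A 6-joint arm with a two-finger parallel gripper is mounted at the origin on a cart in front of the work surface, level with it; the furniture and walls round the work are solid. World frame = base frame: x ahead of the robot, y to its left, z up, the work surface at z = 0. Lengths are in mm, angles in rad, forces in N, time in s.
With the tool pointing down it reaches from about 400 to 925 mm from the base axis. Payload 3.4 kg.
Tool frame: the origin (TCP) lies between the finger pads; the fingertips stand 25 mm ahead of it and the grasp point (between the pads) lies 6 mm ahead of it; z points along the fingers, y is the direction in which the jaws open and shut (so a half turn about z gives the same grasp; the last joint's range is limited). The gripper opens to 85 mm and grips with 20 to 120 N. Pads are 22 mm wide; open, the fingers measure 114 mm over their backs; the gripper's body (76 mm by 85 mm) begins 54 mm behind the grasp point. The pads swing forward as they close: fully open they stand 13 mm farther back than shut.
Start: joints at [-1.262, 0.307, 1.506, -0, 1.328, -0.073], TCP at [214.751, -533.398, 256.305] pointing down, gripper open.
Joint ranges: [-3.12, 3.12], [-1.05, 2.28], [0.14, 2.33], [-1.42, 4.57], [0.1, 2.73], [-2.68, 2.68]. Speed limits (rad/s): [2.57, 2.57, 3.14, 3.14, 3.14, 3.14].

### API

Orientations are given as a 3x3 rotation matrix whose columns are the frame's x, y, z axes.
In Python, from rig import manip gives the robot as it stands.
- The arm moves only by the shell command python3 -m handwheel 'ROWS'. ROWS is JSON, a list of rows, each an object with "rot": the turn, a rotation vector about the tool's x, y, z in rad, a list of three; "linear": the shift along the tool's x, y, z in cm, a list of three; "fingers": the opening, from -1 (shut) to 1 (fully open). A call has exactly 8 rows; each row shifts and turns the pose as measured when the row begins, along the tool's axes as they then stand; what a row does not reach is not made up. A row lasts 1/8 s, in which the tool goes at most 62.5 mm and 10.7 degrees, less where a joint would pass 70% of its speed; a pose out of reach is approached as far as the arm can. A call with a gripper value outside its range is refused whole. The fingers move at their own pace and stop on an object; the grip force is fixed at half the most. Time passes only in rows, so rows that do not move let the fingers close, or fill a call up. It gives the time, the measured TCP pose, the force and the opening at its end, in the units of the state.
- manip.read_state(): the state, without advancing time (a new reading comes with each control period).
- manip.camera(name): name is "scene" or "top"; returns a dict with "img" (420x560x3 uint8, red, green, blue), "fov_y" (degrees; the focal length in pixels is half the picture's height over the tangent of half this angle, whatever the lens; pixels are square), "cx", "cy" (the principal point, pixels), "R" (3x3) and "t" (3): a world point X has camera coordinates R X + t. Camera axes: x right, y down, z forward; pixel columns grow to the right and rows downward; lengths in mm; the calibration is good to about 2 mm. A picture is of the moment at which its call begins. There is no depth.
- manip.job_done(): hands the job in, once; it reports no verdict.
The state is a dict: "time": time; "q": joint angles; "qvel": joint speeds; "joint_torque": joint torques, N m; "tool_pos": TCP position; "orientation": TCP orientation; "force": force on the tool from outside, world axes, zero at the start; "moment": the same for the moment, N m; "gripper_width": opening from 0.0 (shut) to 1.0 (fully open).
Only numpy, scipy, OpenCV 4.12 (cv2) and the standard library are available. Lean on these libraries where they do the work, as an engineer would, in place of code of your own. Each camera call takes 0.05 s, during which the arm holds its last target.

## Working session

There is one attempt and no reset: what is moved stays moved. The work goes in short steps, Python scripts to look and compute and a shell command to move; the robot and the scene stay as the last step left them, time stands still between calls to the robot, and variables do not carry over. Pictures are saved under pics/ and viewed, and the job is handed in when it is done.

```bash
mkdir -p pics; ls
python3 - <<'E'
from rig import manip
import cv2,numpy as np,json
s=manip.read_state();print(s)
for n in("scene","top"):
    c=manip.camera(n);cv2.imwrite(f"pics/{n}0.png",c["img"][:,:,::-1])
    print(n,{k:(np.round(v,4).tolist() if k!="img" else 0) for k,v in c.items()})
E
```

```text
pics
{'time': 0.0, 'q': array([-1.26150404e+00,  3.07586447e-01,  1.50769076e+00,  1.42181184e-05,
        1.32842258e+00, -7.35111882e-02]), 'qvel': array([-4.28176308e-04,  4.96691601e-04,  5.36665270e-05, -8.72708394e-04,
       -3.99818167e-04, -3.65366356e-04]), 'joint_torque': array([ 1.62964061e-03, -4.57557714e+01, -2.51916325e+01,  2.46260339e-05,
        1.36080888e-02,  1.49719948e-06]), 'tool_pos': array([ 214.54869081, -532.75830177,  255.36675363]), 'orientation': array([[ 9.27622455e-01,  3.73518655e-01, -6.28230789e-04],
       [ 3.73519145e-01, -9.27620290e-01,  2.01134792e-03],
       [ 1.68516344e-04, -2.10042773e-03, -9.99997780e-01]]), 'force': array([-0.73249837,  0.34660905, -0.56988681]), 'moment': array([ 0.04768524, -0.02243154, -0.01669009]), 'gripper_width': 1.0012101355127205}
scene {'img': 0, 'fov_y': 54.9145, 'cx': 275.5841, 'cy': 207.2882, 'R': [[-0.7551, -0.6554, 0.0143], [-0.516, 0.5808, -0.6296], [0.4043, -0.4828, -0.7768]], 't': [414.0509, 367.5254, 877.1346]}
top {'img': 0, 'fov_y': 57.3995, 'cx': 278.7976, 'cy': 208.8095, 'R': [[0.0133, -0.9999, -0.001], [-0.9944, -0.0131, -0.1045], [0.1045, 0.0023, -0.9945]], 't': [-5.5505, 553.8065, 1320.4107]}
```

View pics/scene0.png

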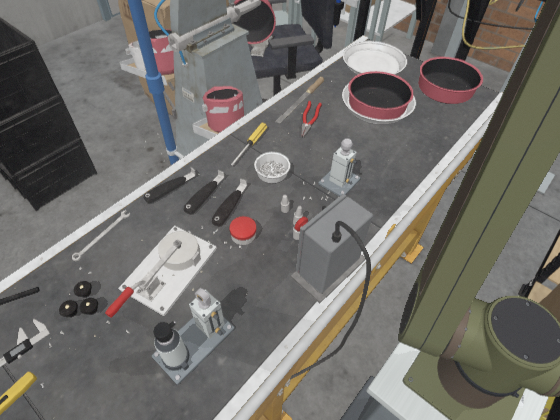

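View pics/top0.png

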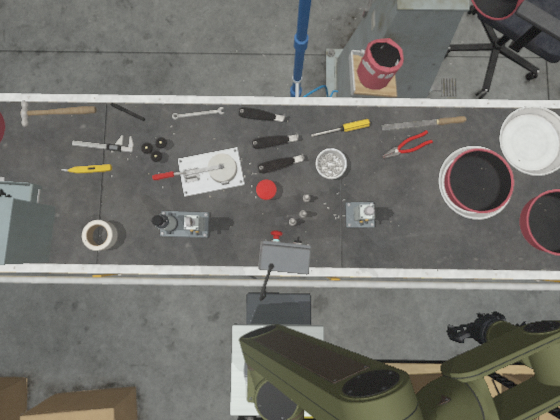

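The stand with the canister is at about (185,224) in the top view and (195,330) in the scene view. The spare is at (361,213), and the tin and punches sit between them. I'll enlarge the stand next.

```bash
cat > h.py <<'E'
from rig import manip
import cv2,numpy as np
def f(c): return c["img"].shape[0]/2/np.tan(np.radians(c["fov_y"])/2)
def ray(c,u,v):
    d=c["R"].T@np.array([(u-c["cx"])/f(c),(v-c["cy"])/f(c),1.]);return -c["R"].T@c["t"],d/np.linalg.norm(d)
def onz(c,u,v,z):
    o,d=ray(c,u,v);return o+d*(z-o[2])/d[2]
def proj(c,X):
    p=c["R"]@np.array(X,float)+c["t"];return p[:2]/p[2]*f(c)+[c["cx"],c["cy"]]
def two(a,b):
    (o1,d1),(o2,d2)=a,b
    A=np.stack([d1,-d2],1);s=np.linalg.lstsq(A,o2-o1,rcond=None)[0]
    p,q=o1+s[0]*d1,o2+s[1]*d2;return (p+q)/2,np.linalg.norm(p-q)
def crop(c,name,x0,y0,w,h,k):
    im=c["img"][y0:y0+h,x0:x0+w,::-1];cv2.imwrite(name,cv2.resize(im,None,fx=k,fy=k,interpolation=cv2.INTER_CUBIC))
E
python3 - <<'E'
from h import *
import pickle
s=manip.camera("scene");t=manip.camera("top");pickle.dump((s,t),open("c0.pkl","wb"))
crop(s,"pics/s1.png",145,280,100,100,6)
crop(t,"pics/t1.png",145,195,80,60,10)
E
```

```text
(no output)
```

View pics/s1.png

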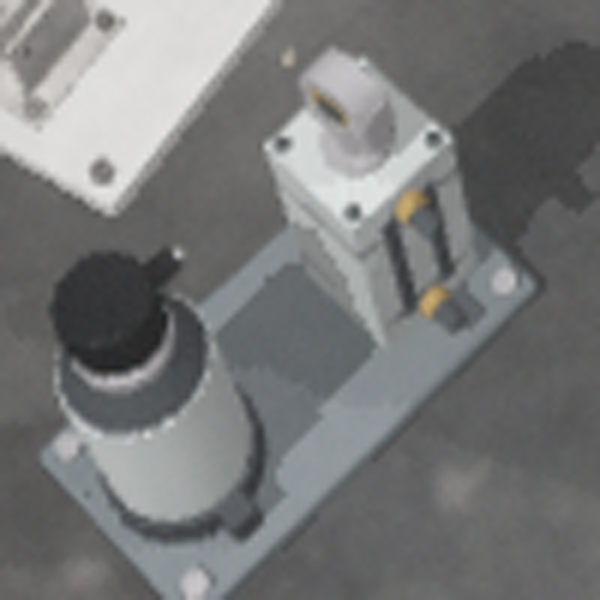

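View pics/t1.png

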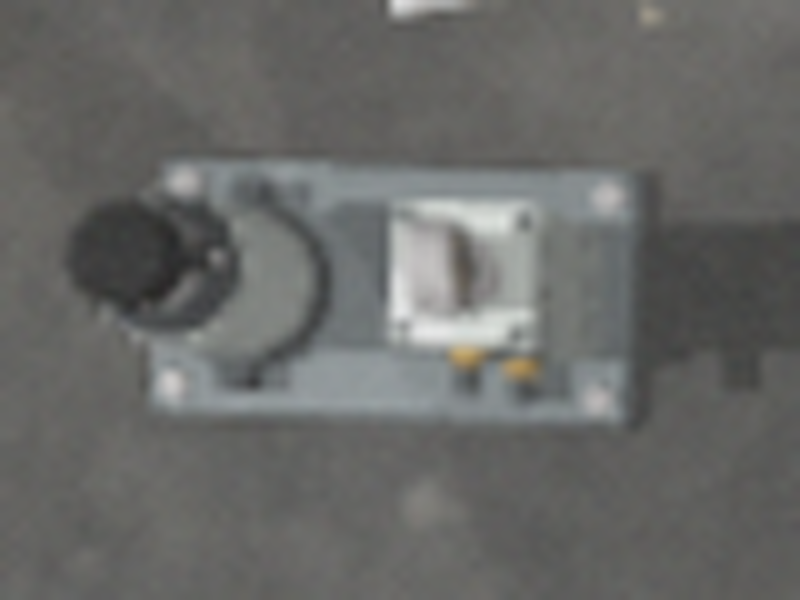

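Run:
```python
from h import *
import pickle
s,t=pickle.load(open("c0.pkl","rb"))
print("cams",-s["R"].T@s["t"],-t["R"].T@t["t"])
T=[(162.75,212.75),(205.35,214.1),(161.95,233.1),(204.25,234.6)]
P=[onz(t,*p,13) for p in T];print("top screws",np.round(P,1),"mean",np.mean(P,0))
S=[(155.75,353.4),(177.25,376.6),(228.4,326.25)]
for p in S: print("scene screw",np.round(onz(s,*p,13),1))
u=lambda c,x,y,k:((x+.5)/k-.5,(y+.5)/k-.5)
B=[(408,218),(525,223),(402,330),(515,335)]
Q=[onz(t,145+u(t,*b,10)[0],195+u(t,*b,10)[1],122) for b in B];print("bolts",np.round(Q,1),np.mean(Q,0))
B=[(284,145),(433,139),(353,211),(363,65)]
Q=[onz(s,145+u(t,*b,6)[0],280+u(t,*b,6)[1],122) for b in B];print("scene bolts",np.round(Q,1),np.mean(Q,0))
print("cap top",onz(t,145+u(t,122,252,10)[0],195+u(t,122,252,10)[1],163),"scene",onz(s,145+u(s,103,297,6)[0],280+u(s,103,297,6)[1],163))
crop(s,"pics/s2.png",185,285,40,30,20)
crop(t,"pics/t2.png",180,212,24,20,30)
```

```text
cams [147.66906    481.4099968  906.81659337] [ 4.12874263e+02 -1.36652565e+00  1.37103969e+03]
top screws [[536.  414.4  13. ]
 [533.1 262.7  13. ]
 [463.7 414.   13. ]
 [460.3 264.2  13. ]] mean [498.27929817 338.81807599  13.        ]
scene screw [539.1 411.8  13. ]
scene screw [466.  412.9  13. ]
scene screw [463.5 263.2  13. ]
bolts [[515.2 306.6 122. ]
 [514.1 268.3 122. ]
 [478.6 307.2 122. ]
 [477.5 270.3 122. ]] [496.36704418 288.1039179  122.        ]
scene bolts [[516.9 305.5 122. ]
 [479.6 269.7 122. ]
 [480.9 306.2 122. ]
 [518.9 266.4 122. ]] [499.08100536 286.93016182 122.        ]
cap top [499.92238219 386.44309647 163.        ] scene [501.3660594  387.00543307 163.        ]
```

View pics/s2.png

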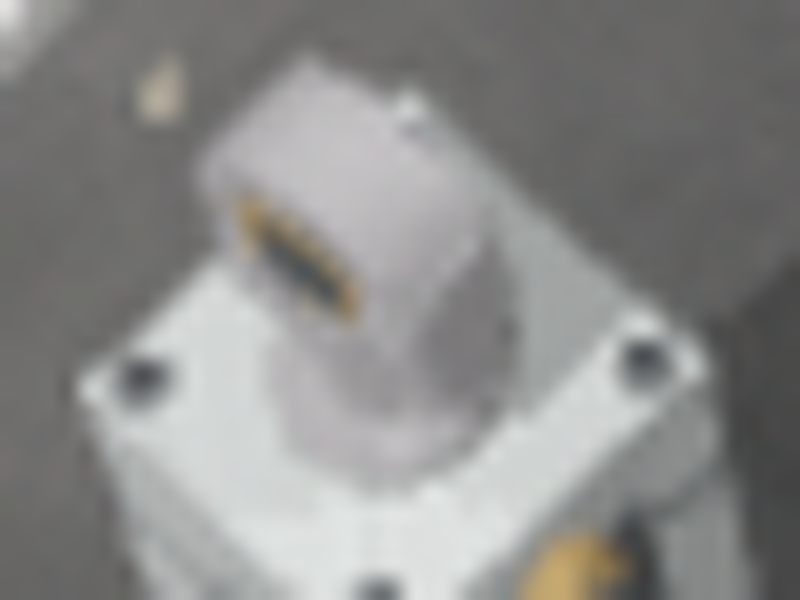

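View pics/t2.png

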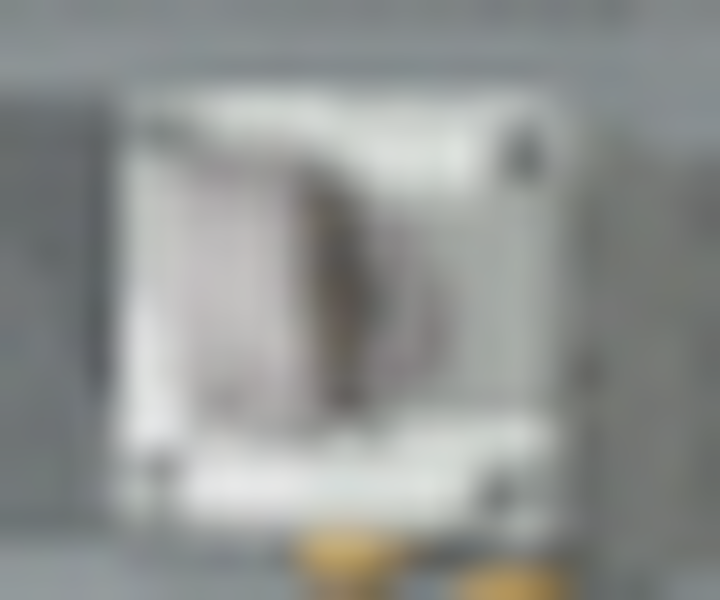

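Run:
```python
from h import *
import pickle
s,t=pickle.load(open("c0.pkl","rb"))
g=t["img"].astype(int)
for r in range(214,229): print(r,[tuple(x) for x in g[r,183:197]])
def q(c,x0,y0,k,p,z): return onz(c,x0+(p[0]+.5)/k-.5,y0+(p[1]+.5)/k-.5,z)
for a,b in [((300,165),(330,420)),((185,170),(195,410)),((305,200),(322,380))]:
    d=q(t,180,212,30,a,165)-q(t,180,212,30,b,165);print("top edge yaw",np.arctan2(d[1],d[0]),d)
for a,b,z in [((240,200),(355,318),162),((200,175),(395,350),157),((315,55),(505,240),157)]:
    d=q(s,185,285,20,a,z)-q(s,185,285,20,b,z);print("scene",np.arctan2(d[1],d[0]),d)
```

```text
214 [(np.int64(137), np.int64(143), np.int64(144)), (np.int64(137), np.int64(145), np.int64(147)), (np.int64(136), np.int64(144), np.int64(145)), (np.int64(137), np.int64(145), np.int64(146)), (np.int64(137), np.int64(144), np.int64(146)), (np.int64(138), np.int64(144), np.int64(146)), (np.int64(137), np.int64(143), np.int64(145)), (np.int64(138), np.int64(145), np.int64(147)), (np.int64(136), np.int64(143), np.int64(145)), (np.int64(135), np.int64(142), np.int64(144)), (np.int64(135), np.int64(144), np.int64(145)), (np.int64(136), np.int64(144), np.int64(146)), (np.int64(136), np.int64(142), np.int64(144)), (np.int64(135), np.int64(142), np.int64(144))]
215 [(np.int64(117), np.int64(122), np.int64(124)), (np.int64(147), np.int64(153), np.int64(153)), (np.int64(156), np.int64(162), np.int64(160)), (np.int64(173), np.int64(178), np.int64(175)), (np.int64(194), np.int64(198), np.int64(196)), (np.int64(200), np.int64(206), np.int64(202)), (np.int64(199), np.int64(205), np.int64(201)), (np.int64(200), np.int64(205), np.int64(202)), (np.int64(185), np.int64(191), np.int64(188)), (np.int64
[... 8538 characters left out ...]
4(217)), (np.int64(211), np.int64(217), np.int64(213)), (np.int64(213), np.int64(218), np.int64(214)), (np.int64(214), np.int64(218), np.int64(214)), (np.int64(213), np.int64(217), np.int64(212)), (np.int64(186), np.int64(190), np.int64(186)), (np.int64(127), np.int64(131), np.int64(129))]
top edge yaw 0.15400062353568397 [26.79042476  4.15867015  0.        ]
top edge yaw 0.08013322525268782 [25.24093575  2.02697808  0.        ]
top edge yaw 0.13123887622655622 [18.91755096  2.49707084  0.        ]
scene -0.062070099880774714 [18.21067654 -1.13179237  0.        ]
scene -0.0021148820806213644 [29.02192161 -0.06137803  0.        ]
scene -0.0469461770693052 [29.77294304 -1.3987536   0.        ]
```

The two views agree within about 3 mm: bore at (498,287.5), cap at (500,387), stand yaw about -0.02. The eye yaw is near 0.05 ± 0.08. I'll shut the fingers, lift and swing over in an arc.

```bash
python3 -m handwheel '[{"rot":[0,0,0.17],"linear":[0,0,-5],"fingers":-1},{"rot":[0,0,0.16],"linear":[0,0,-5],"fingers":-1},{"rot":[0,0,0],"linear":[5.3,-2.5,0],"fingers":-1},{"rot":[0,0,0],"linear":[5.3,-2.5,0],"fingers":-1},{"rot":[0,0,0],"linear":[5.3,-2.5,0],"fingers":-1},{"rot":[0,0,0],"linear":[5.3,-2.5,0],"fingers":-1},{"rot":[0,0,0],"linear":[3.0,-4.3,0],"fingers":-1},{"rot":[0,0,0],"linear":[3.0,-4.3,0],"fingers":-1}]'
```

```text
time: 1.2
tool_pos: [484.9, -335.1, 356.3]
orientation: [[0.999, 0.032, -0.001], [0.032, -0.999, 0.003], [-0.001, -0.003, -1.0]]
force: [0.9, 0.2, -0.1]
gripper_width: -0.002
```

```bash
python3 -m handwheel '[{"rot":[0,0,0],"linear":[2.6,-4.4,0],"fingers":-1},{"rot":[0,0,0],"linear":[2.6,-4.4,0],"fingers":-1},{"rot":[0,0,0],"linear":[2.6,-4.4,0],"fingers":-1},{"rot":[0,0,0],"linear":[1.2,-5,0],"fingers":-1},{"rot":[0,0,0],"linear":[1.2,-5,0],"fingers":-1},{"rot":[0,0,0],"linear":[1,-5,0],"fingers":-1},{"rot":[0,0,0],"linear":[0.5,-5,0],"fingers":-1},{"rot":[0,0,0],"linear":[-0.2,-5,0],"fingers":-1}]'
```

```text
time: 2.2
tool_pos: [591.9, 63.6, 354.3]
orientation: [[0.999, 0.032, -0.004], [0.032, -0.999, 0.004], [-0.004, -0.004, -1.0]]
force: [1.5, -0.9, 0.1]
gripper_width: -0.0
```

```bash
python3 -m handwheel '[{"rot":[0,0,0],"linear":[-0.6,-4.7,0],"fingers":-1},{"rot":[0,0,0],"linear":[-0.9,-4.7,0],"fingers":-1},{"rot":[0,0,0],"linear":[-1.2,-4.7,0],"fingers":-1},{"rot":[0,0,0],"linear":[-1.3,-4.6,0],"fingers":-1},{"rot":[0,0,0],"linear":[-1.4,-4.6,0],"fingers":-1},{"rot":[0,0,0],"linear":[-1.4,-4.5,0],"fingers":-1},{"rot":[0,0,0],"linear":[-1.4,-4.2,0],"fingers":-1},{"rot":[0,0,0],"linear":[0,0,0],"fingers":-1}]'
```

```text
time: 3.2
tool_pos: [494.2, 394.6, 352.8]
orientation: [[0.999, 0.037, -0.008], [0.037, -0.999, 0.004], [-0.008, -0.004, -1.0]]
force: [-0.0, -0.5, 0.7]
gripper_width: 0.002
```

```bash
python3 -m handwheel '[{"rot":[-0.004,0.008,0],"linear":[0.6,0.7,3.7],"fingers":-1},{"rot":[0,0,0],"linear":[0,0,3.7],"fingers":-1},{"rot":[0,0,0],"linear":[0,0,3.7],"fingers":-1},{"rot":[0,0,0],"linear":[0,0,3],"fingers":-1},{"rot":[0,0,0],"linear":[0,0,0],"fingers":-1},{"rot":[0,0,0],"linear":[0,0,0],"fingers":-1},{"rot":[0,0,0],"linear":[0,0,0],"fingers":-1},{"rot":[0,0,0],"linear":[0,0,0],"fingers":-1}]'
python3 - <<'E'
from h import *
s=manip.camera("scene");t=manip.camera("top")
print(manip.read_state()["tool_pos"],manip.read_state()["force"])
crop(s,"pics/s3.png",130,260,110,100,6);crop(t,"pics/t3.png",125,185,110,80,7)
for c,n in((s,"s"),(t,"t")): print(n,proj(c,[500,387,165]),proj(c,manip.read_state()["tool_pos"]-[0,0,25]))
E
```

```text
time: 4.2
tool_pos: [504.7, 384.2, 212.3]
orientation: [[0.999, 0.035, 0.008], [0.035, -0.999, -0.0], [0.008, 0.0, -1.0]]
force: [0.2, 0.4, -0.2]
gripper_width: 0.001
[504.56082425 384.18823465 212.0734362 ] [-0.5750207   0.58694218  0.27250776]
s [161.99923325 329.12374397] [159.19595368 321.75540911]
t [156.37334471 219.6748343 ] [155.08003988 217.67417579]
```

View pics/s3.png

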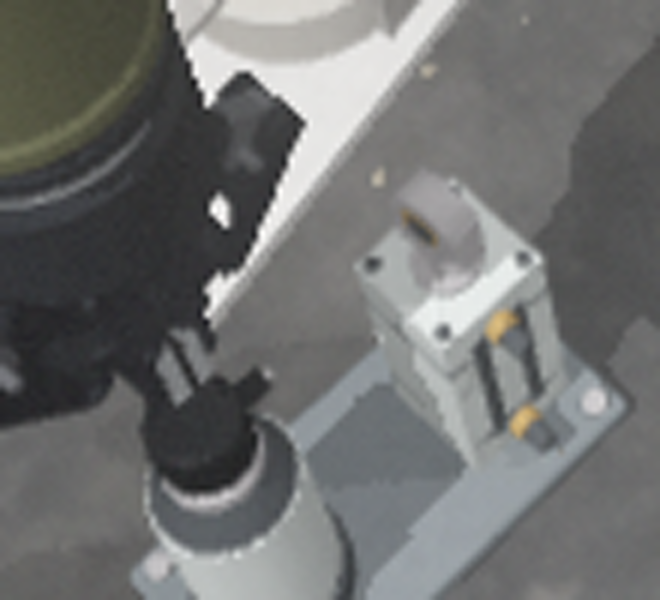

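View pics/t3.png

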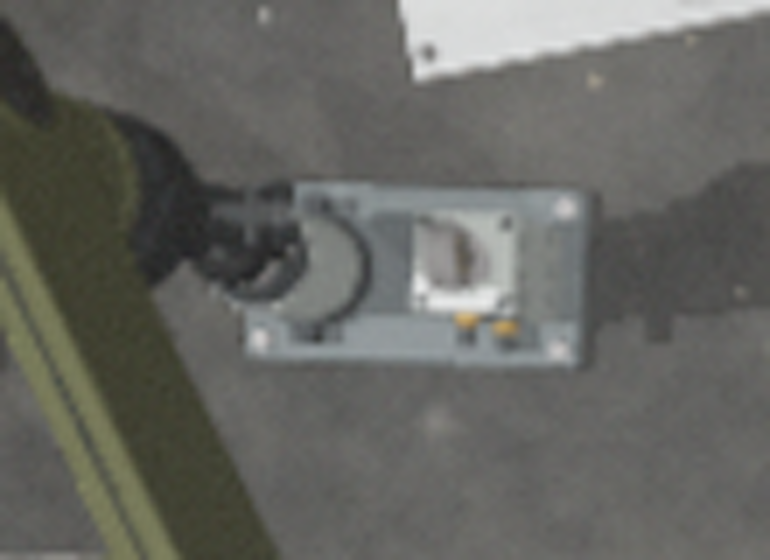

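The scene view shows the pads at about (160,322) in full-frame pixels, above the cap top at (162,329), with a clear gap. I'll centre and lower in small steps.

```bash
python3 -m handwheel '[{"rot":[0,-0.008,0],"linear":[-0.45,-0.3,0.8],"fingers":-1},{"rot":[0,0,0],"linear":[0,0,0.8],"fingers":-1},{"rot":[0,0,0],"linear":[0,0,0],"fingers":-1},{"rot":[0,0,0],"linear":[0,0,0.3],"fingers":-1},{"rot":[0,0,0],"linear":[0,0,0.2],"fingers":-1},{"rot":[0,0,0],"linear":[0,0,0.2],"fingers":-1},{"rot":[0,0,0],"linear":[0,0,0],"fingers":-1},{"rot":[0,0,0],"linear":[0,0,0],"fingers":-1}]'
```

```text
time: 5.3
tool_pos: [499.3, 387.5, 188.4]
orientation: [[0.999, 0.036, -0.0], [0.036, -0.999, -0.0], [-0.0, 0.0, -1.0]]
force: [-1.4, 0.0, 1.9]
gripper_width: 0.007
```

```bash
python3 -m handwheel '[{"rot":[0,0,0],"linear":[0,0,0.2],"fingers":-1},{"rot":[0,0,0],"linear":[0,0,0.2],"fingers":-1},{"rot":[0,0,0],"linear":[0,0,0.1],"fingers":-1},{"rot":[0,0,0],"linear":[0,0,0.1],"fingers":-1},{"rot":[0,0,0],"linear":[0,0,0.1],"fingers":-1},{"rot":[0,0,0],"linear":[0,0,0],"fingers":-1},{"rot":[0,0,0],"linear":[0,0,0],"fingers":-1},{"rot":[0,0,0],"linear":[0,0,0],"fingers":-1}]'
```

```text
time: 6.3
tool_pos: [499.3, 387.4, 185.4]
orientation: [[0.999, 0.036, 0.002], [0.036, -0.999, 0.002], [0.002, -0.001, -1.0]]
force: [-2.4, -0.9, 4.4]
gripper_width: 0.0
```

```bash
python3 -m handwheel '[{"rot":[0,0,0],"linear":[0,0,0.2],"fingers":-1},{"rot":[0,0,0],"linear":[0,0,0.2],"fingers":-1},{"rot":[0,0,0],"linear":[0,0,0.2],"fingers":-1},{"rot":[0,0,0],"linear":[0,0,0.2],"fingers":-1},{"rot":[0,0,0],"linear":[0,0,0.2],"fingers":-1},{"rot":[0,0,0],"linear":[0,0,0.2],"fingers":-1},{"rot":[0,0,0],"linear":[0,0,0.2],"fingers":-1},{"rot":[0,0,0],"linear":[0,0,0.2],"fingers":-1}]'
python3 - <<'E'
from h import *
c=manip.camera("scene");crop(c,"pics/s4.png",130,260,110,100,6)
s=manip.read_state();print(s["tool_pos"],s["force"])
E
```

```text
time: 7.3
tool_pos: [499.2, 387.4, 183.9]
orientation: [[0.999, 0.036, 0.01], [0.036, -0.999, 0.006], [0.01, -0.006, -1.0]]
force: [-3.8, -2.9, 15.0]
gripper_width: -0.004
[499.17266824 387.41909028 183.86743962] [-3.67711018 -2.66932643 14.13476197]
```

View pics/s4.png

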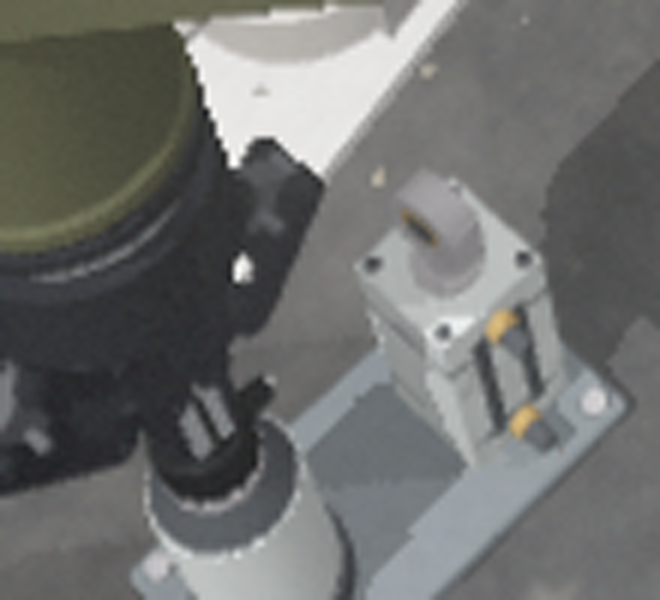

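The cap is bottomed: 15 N at TCP 183.9 against the expected 184, and the spout is visibly lower in the picture. Next I'll rise straight up and check that it springs back.

```bash
python3 -m handwheel '[{"rot":[0,0,0],"linear":[0,0,-1],"fingers":-1},{"rot":[0,0,0],"linear":[0,0,-3],"fingers":-1},{"rot":[-0.005,-0.009,0],"linear":[0,0,-3],"fingers":-1},{"rot":[0,0,0],"linear":[0,1.5,-3],"fingers":-1},{"rot":[0,0,0],"linear":[0,4,0],"fingers":0.1},{"rot":[0,0,0],"linear":[0,4,0],"fingers":0.1},{"rot":[0,0,0],"linear":[0,0,0],"fingers":0.1},{"rot":[0,0,0],"linear":[0,0,0],"fingers":0.1}]'
python3 - <<'E'
from h import *
c=manip.camera("scene");t=manip.camera("top");crop(c,"pics/s5.png",130,240,130,100,6)
crop(t,"pics/t5.png",125,185,110,80,7)
s=manip.read_state();print(s["tool_pos"],s["force"],s["gripper_width"])
E
```

```text
time: 8.35
tool_pos: [503.9, 291.3, 284.4]
orientation: [[0.999, 0.037, 0.003], [0.037, -0.999, 0.002], [0.003, -0.001, -1.0]]
force: [-0.2, 1.2, 0.0]
gripper_width: 0.552
[503.75183438 291.65927157 284.29346185] [-0.05134381 -0.26387002 -0.59500036] 0.5503653907198376
```

View pics/s5.png

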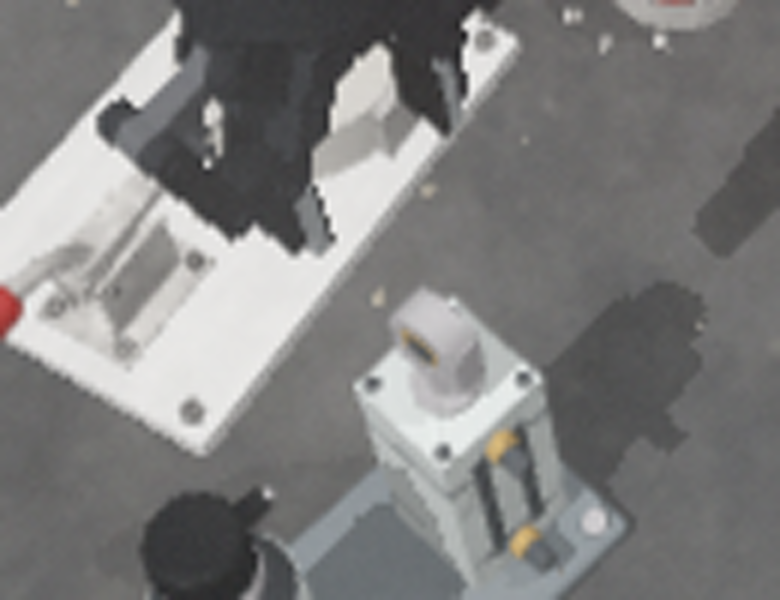

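View pics/t5.png

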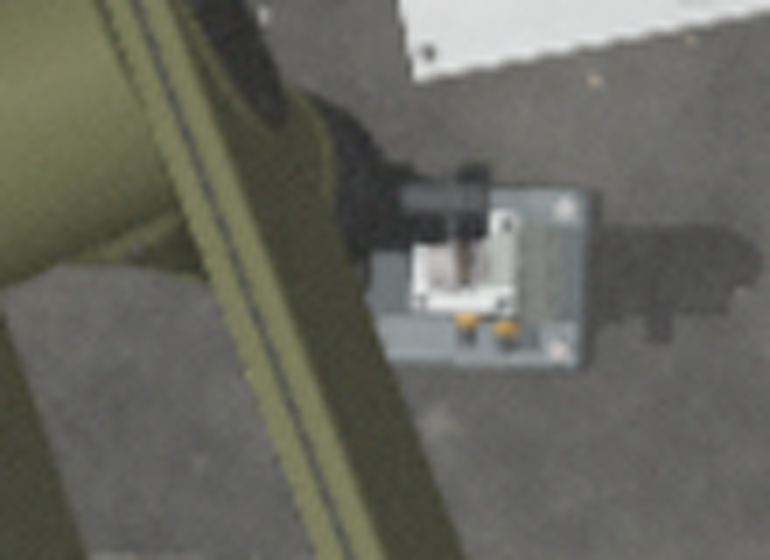

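The cap is back up: its top is at (162.8,330.3), against (162.3,329.5) before the press. The open gripper hangs above the eye. I'll centre it and come down to just above the head.

```bash
python3 -m handwheel '[{"rot":[-0.002,-0.003,0],"linear":[-0.5,0.3,0],"fingers":0.1},{"rot":[0,0,0],"linear":[0,0,2],"fingers":0.1},{"rot":[0,0,0],"linear":[0,0,2],"fingers":0.1},{"rot":[0,0,0],"linear":[0,0,2],"fingers":0.1},{"rot":[0,0,0],"linear":[0,0,0.7],"fingers":0.1},{"rot":[0,0,0],"linear":[0,0,0],"fingers":0.1},{"rot":[0,0,0],"linear":[0,0,0],"fingers":0.1},{"rot":[0,0,0],"linear":[0,0,0],"fingers":0.1}]'
```

```text
time: 9.45
tool_pos: [498.1, 293.0, 216.6]
orientation: [[0.999, 0.045, 0.001], [0.045, -0.999, 0.001], [0.001, -0.001, -1.0]]
force: [-1.2, 0.1, -0.5]
gripper_width: 0.55
```

```bash
python3 -m handwheel '[{"rot":[0,0,0],"linear":[0,0.5,0],"fingers":0.1},{"rot":[0,0,0],"linear":[0,0,0],"fingers":0.1},{"rot":[0,0,0],"linear":[0,0,1],"fingers":0.1},{"rot":[0,0,0],"linear":[0,0,1.4],"fingers":0.1},{"rot":[0,0,0],"linear":[0,0,1.4],"fingers":0.1},{"rot":[0,0,0],"linear":[0,0,1.4],"fingers":0.1},{"rot":[0,0,0],"linear":[0,0,0],"fingers":-0.2},{"rot":[0,0,0],"linear":[0,0,0],"fingers":-0.2}]'
python3 - <<'E'
from h import *
c=manip.camera("scene");t=manip.camera("top");crop(c,"pics/s6.png",160,260,100,80,8)
crop(t,"pics/t6.png",165,200,50,45,13)
s=manip.read_state();print(s["tool_pos"],s["force"],s["gripper_width"],s["orientation"])
for z in(137,156,174): print(z,proj(c,[498,288,z]),proj(t,[498,288,z]))
E
```

```text
time: 10.45
tool_pos: [498.2, 287.3, 160.5]
orientation: [[0.999, 0.044, 0.0], [0.044, -0.999, 0.0], [0.0, -0.0, -1.0]]
force: [0.5, -0.3, -0.8]
gripper_width: 0.398
[498.24725323 287.2970843  160.83927592] [0.84272549 0.41392906 0.5098768 ] 0.40391658269260705 [[ 9.99021847e-01  4.42104646e-02  8.85851087e-04]
 [ 4.42102108e-02 -9.99022204e-01  3.04052088e-04]
 [ 8.98427190e-04 -2.64591015e-04 -9.99999561e-01]]
137 [203.3897452  300.22699541] [189.78541079 221.36178416]
156 [202.22186215 295.99505961] [188.39869241 220.93134611]
174 [201.07590829 291.8425863 ] [187.04467611 220.51105881]
```

View pics/s6.png

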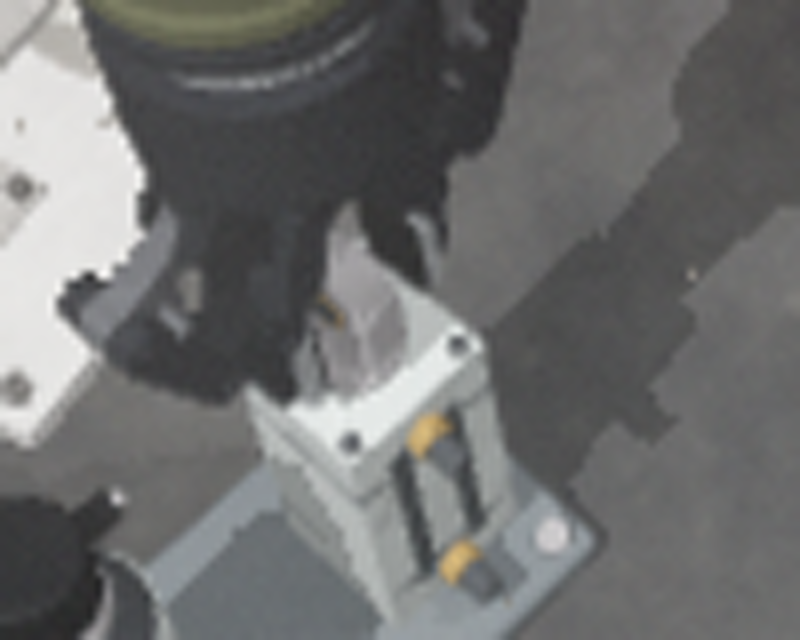

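View pics/t6.png

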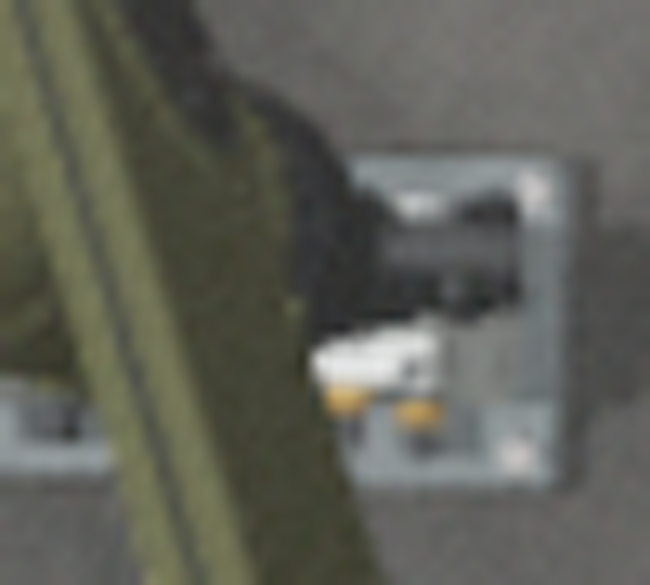

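The head is between the fingers in the scene view, with light pads on both sides of it. I'll close in stages, watching the sideways force.

```bash
python3 -m handwheel '[{"rot":[0,0,0],"linear":[0,0,0],"fingers":-0.4},{"rot":[0,0,0],"linear":[0,0,0],"fingers":-0.5},{"rot":[0,0,0],"linear":[0,0,0],"fingers":-0.54},{"rot":[0,0,0],"linear":[0,0,0],"fingers":-0.57},{"rot":[0,0,0],"linear":[0,0,0],"fingers":-0.59},{"rot":[0,0,0],"linear":[0,0,0],"fingers":-0.6},{"rot":[0,0,0],"linear":[0,0,0],"fingers":-0.6},{"rot":[0,0,0],"linear":[0,0,0],"fingers":-0.6}]'
```

```text
time: 11.55
tool_pos: [499.1, 287.7, 162.4]
orientation: [[0.999, 0.044, 0.004], [0.044, -0.999, 0.002], [0.004, -0.002, -1.0]]
force: [0.5, 0.2, -0.2]
gripper_width: 0.2
```

```bash
python3 -m handwheel '[{"rot":[-0.002,-0.004,0],"linear":[-0.1,0,0],"fingers":-0.62},{"rot":[0,0,0],"linear":[0,0,0],"fingers":-0.64},{"rot":[0,0,0],"linear":[0,0,0],"fingers":-0.66},{"rot":[0,0,0],"linear":[0,0,0],"fingers":-0.67},{"rot":[0,0,0],"linear":[0,0,0],"fingers":-0.68},{"rot":[0,0,0],"linear":[0,0,0],"fingers":-0.69},{"rot":[0,0,0],"linear":[0,0,0],"fingers":-0.7},{"rot":[0,0,0],"linear":[0,0,0],"fingers":-0.7}]'
```

```text
time: 12.55
tool_pos: [498.0, 287.7, 162.4]
orientation: [[0.999, 0.044, -0.0], [0.044, -0.999, -0.001], [-0.0, 0.001, -1.0]]
force: [0.7, -0.1, -0.7]
gripper_width: 0.16
```

```bash
python3 -m handwheel '[{"rot":[0,0,0],"linear":[0,0,0],"fingers":-0.8},{"rot":[0,0,0],"linear":[0,0,0],"fingers":-1},{"rot":[0,0,0],"linear":[0,0,0],"fingers":-1},{"rot":[0,0,0],"linear":[0,0,0],"fingers":-1},{"rot":[0,0,0],"linear":[0,0,0],"fingers":-1},{"rot":[0,0,0],"linear":[0,0,0],"fingers":-1},{"rot":[0,0,0],"linear":[0,0,-0.2],"fingers":-1},{"rot":[0,0,0],"linear":[0,0,0],"fingers":-1}]'
python3 - <<'E'
from h import *
s=manip.read_state();print(s["tool_pos"],s["force"],s["moment"],s["gripper_width"])
E
```

```text
time: 13.55
tool_pos: [497.4, 287.4, 163.7]
orientation: [[0.999, 0.044, -0.002], [0.044, -0.999, -0.001], [-0.002, 0.001, -1.0]]
force: [0.8, -0.6, -2.6]
gripper_width: 0.155
[497.38136325 287.38864653 163.69846883] [ 0.8368374  -0.63397589 -2.62593165] [ 0.13641772 -0.14788154 -0.03023876] 0.15480744819650127
```

Gripped at about 13.3 mm, with vertical force around the plunger's weight and little side force. I'll draw it up slowly.

```bash
python3 -m handwheel '[{"rot":[0,0,0],"linear":[0,0,-0.3],"fingers":-1},{"rot":[0,0,0],"linear":[0,0,-0.3],"fingers":-1},{"rot":[0,0,0],"linear":[0,0,-0.3],"fingers":-1},{"rot":[0,0,0],"linear":[0,0,-0.3],"fingers":-1},{"rot":[0,0,0],"linear":[0,0,-0.3],"fingers":-1},{"rot":[0,0,0],"linear":[0,0,-0.3],"fingers":-1},{"rot":[0,0,0],"linear":[0,0,0],"fingers":-1},{"rot":[0,0,0],"linear":[0,0,0],"fingers":-1}]'
python3 - <<'E'
from h import *
s=manip.read_state();print(s["tool_pos"],s["force"],s["moment"],s["gripper_width"])
E
```

```text
time: 14.55
tool_pos: [497.4, 287.4, 182.7]
orientation: [[0.999, 0.044, -0.002], [0.044, -0.999, -0.001], [-0.002, 0.001, -1.0]]
force: [0.1, 0.5, -3.5]
gripper_width: 0.155
[497.37302951 287.40452957 182.72773782] [ 0.09452627  0.45976426 -3.50925705] [ 0.06204121 -0.08795085 -0.02012398] 0.15483123356746342
```

```bash
python3 -m handwheel '[{"rot":[0,0,0],"linear":[0,0,-0.4],"fingers":-1},{"rot":[0,0,0],"linear":[0,0,-0.4],"fingers":-1},{"rot":[0,0,0],"linear":[0,0,-0.4],"fingers":-1},{"rot":[0,0,0],"linear":[0,0,-0.4],"fingers":-1},{"rot":[0,0,0],"linear":[0,0,-0.4],"fingers":-1},{"rot":[0,0,0],"linear":[0,0,-0.3],"fingers":-1},{"rot":[0,0,0],"linear":[0,0,0],"fingers":-1},{"rot":[0,0,0],"linear":[0,0,0],"fingers":-1}]'
python3 - <<'E'
from h import *
s=manip.read_state();print(s["tool_pos"],s["force"],s["moment"],s["gripper_width"],s["qvel"])
c=manip.camera("scene");t=manip.camera("top");crop(c,"pics/s7.png",160,250,100,80,8)
cv2.imwrite("pics/f7.png",c["img"][:,:,::-1]);cv2.imwrite("pics/tf7.png",t["img"][:,:,::-1])
E
```

```text
time: 15.55
tool_pos: [497.4, 287.4, 207.4]
orientation: [[0.999, 0.044, -0.002], [0.044, -0.999, -0.001], [-0.002, 0.001, -1.0]]
force: [1.0, 0.4, -3.4]
gripper_width: 0.159
[497.35571427 287.40564625 207.43203094] [ 1.04499964  0.38430455 -3.43810329] [ 0.07218639 -0.16780475  0.04053747] 0.15850876932823893 [ 0.00012838 -0.0009857  -0.00068694 -0.00024741  0.00219057 -0.00059513]
```

View pics/s7.png

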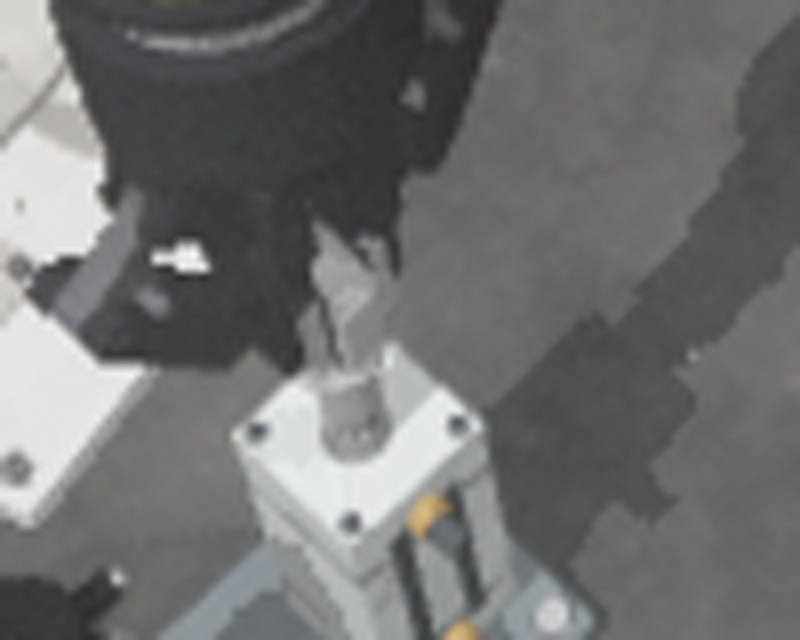

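View pics/f7.png

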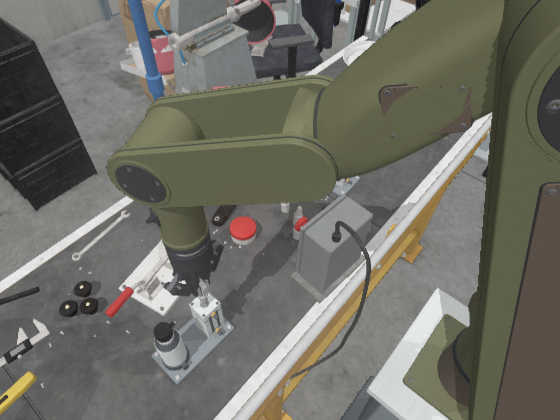

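Run:
```python
from h import *
c=manip.camera("scene")
for n,z in(("mouth",122),("groove@45",137),("collar under@45",167),("collar top@45",172),("neck top@45",182)):
    p=proj(c,[497.8,287.6,z]);print(n,(p-[160,250]+.5)*8-.5)
crop(c,"pics/s8.png",190,285,30,26,24)
```

```text
mouth [359.4205886  430.61184954]
groove@45 [352.2992582  404.71470542]
collar under@45 [337.44182316 350.68475387]
collar top@45 [334.88205052 341.37598747]
neck top@45 [329.68776941 322.48667342]
```

View pics/s8.png

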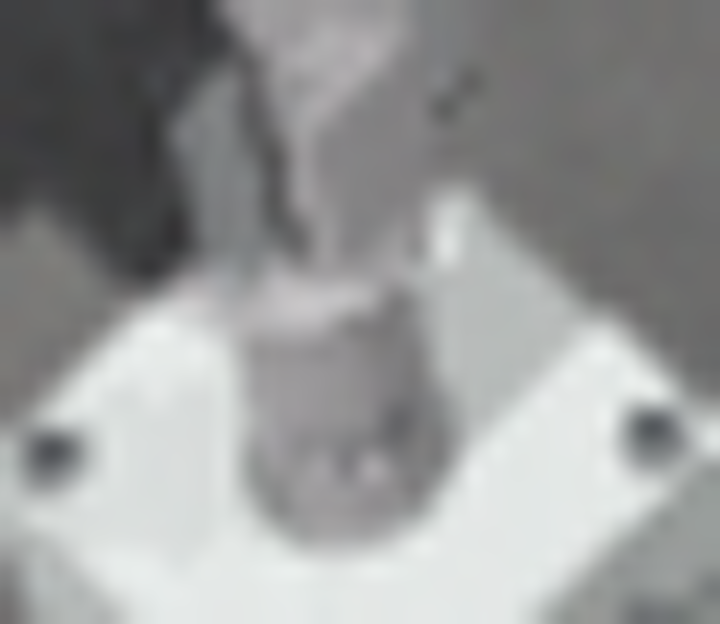

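The collar is about 45 mm above the mouth, and a faint groove band shows at full-frame (204,303.5), above the mouth's front edge at (204,307). Both match a rise of about 45 mm. The tin is still at (242,230). I'll do one last stillness check and then hand in.

Run:
```python
from h import *
c=manip.camera("scene");s=manip.read_state()
print(s["time"],s["tool_pos"],s["force"],s["gripper_width"],abs(s["qvel"]).max())
manip.job_done()
```

```text
15.75 [497.39591909 287.4144212  207.39822544] [ 0.91338868  0.4599544  -2.51671408] 0.15697883793256504 0.002182522396851952
the job is handed in; nothing more can be done
```

The job is handed in at 15.75 s, with the arm still and holding the plunger drawn up about 45 mm; no verdict is reported.

- **Oil shot:** I pressed the canister's cap with the shut fingers until it bottomed, at 15 N with the tool where full travel should put it. I then released it, and a picture showed the cap back at its original height.
- **Plunger:** I gripped it by the eye head, with the jaws stopping at about 13.5 mm, and drew it straight up. Side force stayed around 1 N or less at each reading. The rise is inside the 32 to 58 mm window, so the upper groove should be clear and the lower one hidden.

**Last checks:** the arm was still (at most 0.002 rad/s), the grip width had not changed, and the vertical force was about 2.5 N, roughly the plunger's weight.

- **Groove visibility:** the upper groove was only faintly visible in the last picture, at the expected place. My rough picture estimates of the rise ran from 40 to 46 mm, so the 45 mm rests mainly on the tool's own travel.
- **Eye angle:** before the grasp, the two cameras disagreed by about 0.15 rad on which way the eye faced. I used a value in between, and the jaws closed without a sideways push.
- **Bystanders:** the spare cylinder, tin and punches were not touched, and the tin was still in place. I did not re-measure the punches or the spare plunger.

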